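Set a laboratory shaker's clamping rail to its mark and tighten it

TASK

The clamping rail of the shaker is loose: slide it along its slots to the red lines, square, so that it carries the jar up against the fixed back rail and just holds it, without squeezing the glass hard. Then turn both wing knobs clockwise until each is firmly hand-tight, but do not over-tighten them. Let go, and leave the other things on the bench alone.

Things in the scene. Friction and masses are not known exactly. Their poses are not given: they have to be found in the camera images.
- shaker: Orbital shaker fixed on the bench, square aluminium platform 300 x 300 mm, its top 100 mm above the bench. Origin: on the bench under its middle; x points from the wing knobs to the fixed back rail, y to its left, z up. Back rail: rubber-faced bar 260 long, 32 high, face at x = 86 mm. Two bolts at x = -65, y = +105 and -105 mm carry the wing knobs.
- mark_left (a point): Middle of the red line on the platform at the rail's left end (shaker x = 10, y = 140.5 mm), at platform height; axes as the shaker's.
- mark_right (a point): The same red line at the right end (shaker x = 10, y = -140.5 mm).
- rail: Loose clamping rail, 0.25 kg: bar 20 thick (x), 260 long (y), 32 mm high, rubber on its +x face to the jar, red line on each end. Origin: under the bar's middle, at platform height; axes as the shaker's. Flat slotted feet at y = +-105, 36 wide, 4 thick, run back to x = -100. It starts 20 to 42 mm short of the red lines (towards -x). Push its bare -x face between the feet; it can yaw.
- rail_left (a point): Left end of the bar (rail x = 0, y = 130 mm), at its underside; to stand level with mark_left along the shaker's x. The foot's slot runs from rail x = -15 to -92 mm, 11 wide, round the 8 mm bolt.
- rail_right (a point): Right end of the bar (rail x = 0, y = -130 mm); to stand level with mark_right.
- jar: Closed glass jar, red cap, 66 mm diameter, 62 high, 0.18 kg, loose on the platform between rail and back rail. Origin: centre of its underside. Pushing rail and jar takes about 1 to 6 N; the force climbs steeply once the jar meets the back rail, which is when the rail is at the red lines. More than about 20 N on the glass is too hard.
- knob_left: Black wing knob on the left bolt (shaker y = +105), its 28 mm washer over the slotted foot. Origin: on the bolt's axis, level with the platform top within 2 mm; x along the wing, z up. Wing 44 long, 12 thick, 14 to 45 mm above the origin; grip it across its thickness, 36 mm up. Clockwise from above tightens and it sinks 3 mm per rad: free for 0.1 to 1.0 rad, different for each knob, then it bites.
- knob_right: The same wing knob on the right bolt (shaker y = -105). For both: free turning takes 0.03 N m; after the bite the torque climbs about 0.08 N m per 0.1 rad. Firmly hand-tight is 0.25 to 0.3 N m, over-tight begins near 0.4 N m. Do not bear down on it after the bite: that loads the foot too. They stay as they are left.
- spare_jar: Bystander: another closed jar with red cap, 60 mm diameter, 70 high, on the bench left of the shaker. Leave alone.
- wash_bottle: Bystander: white plastic bottle, 64 mm diameter, 150 high, on the bench right of the shaker. Leave alone.
- forceps: Bystander: steel forceps, 160 mm long, lying on the bench at the left. Leave alone.
Things that resemble listed ones, but are neither listed nor needed, are in the scene too. Leave any black, blue or green look-alike of the jar alone.

How it is judged:
On the way:
1. both ends of the rail stand at the red lines and the jar is up against the back rail, with both knobs still loose (x of rail_left in the frame of mark_left between -0.003 and 0.003 m and x of rail_right in the frame of mark_right between -0.003 and 0.003 m and x of jar in the frame of shaker between 0.05 and 0.056 m and angle between jar's own z axis and vertical below 0.1 rad and contact force between each of knob_left, knob_right and rail below 5 N), for 0.3 s.
At the end, for the whole second after the job is handed in: Both ends of the rail within 3 mm of the red lines, the jar upright and within 3 mm of home against the back rail, both knobs pressing the rail's feet with more than 20 N (about 0.13 N m of tightening), rail and jar at rest (x of rail_left in the frame of mark_left between -0.003 and 0.003 m and x of rail_right in the frame of mark_right between -0.003 and 0.003 m and x of jar in the frame of shaker between 0.05 and 0.056 m and angle between jar's own z axis and vertical below 0.1 rad and contact force between each of knob_left, knob_right and rail above 20 N and linear speed of rail below 0.005 m/s and linear speed of jar below 0.01 m/s); the robot touches nothing.
It fails at once if the rail squeezes the jar with more than 20 N (contact force between rail and jar above 20 N).
It fails at once if a knob is over-tightened (more than 80 N on the rail's foot, about 0.45 N m) (contact force between any of knob_left, knob_right and rail above 80 N).
It fails at once if the jar is tipped (angle between jar's own z axis and vertical above 0.35 rad).
It fails at once if the spare jar, wash bottle or forceps are moved more than 20 mm (distance of any of spare_jar, wash_bottle, forceps from where it was at the start of the episode above 0.02 m).
It also fails if it takes over 72 s, if anything falls off the work surface, if the arm or the gripper's body presses on something with over 40 N, if the wrist force passes 120 N, or if a joint passes its speed limit or range.

ROBOT

A 6-joint arm with a two-finger parallel gripper is mounted at the origin on the work surface. World frame = base frame: x ahead of the robot, y to its left, z up, the work surface at z = 0. Lengths are in m, angles in rad, forces in N, time in s.
With the tool pointing down it reaches from about 0.225 to 0.875 m from the base axis. Payload 3.4 kg.
Tool frame: the origin (TCP) lies on the centre line of the jaws, within the pads' length; the fingertips stand 19 mm ahead of it and the grasp point (between the pads) is the TCP; z points along the fingers, y is the direction in which the jaws open and shut (so a half turn about z gives the same grasp; the last joint's range is limited). The gripper opens to 85 mm and grips with 20 to 120 N. Pads are 22 mm wide; open, the fingers measure 114 mm over their backs; the gripper's body (76 mm by 85 mm) begins 54 mm behind the grasp point. The pads swing forward as they close: fully open they stand 13 mm farther back than shut.
Start: joints at [1.209, 0.276, 1.505, -0, 1.361, -0.121], TCP at [0.137, 0.558, 0.25] pointing down, gripper open.
Joint ranges: [-2.89, 2.89], [-0.75, 2.08], [0.22, 2.7], [-1.18, 4.32], [0.11, 2.71], [-2.7, 2.7]. Speed limits (rad/s): [2.57, 2.57, 3.14, 3.14, 3.14, 3.14].

INTERFACE

Orientations are given as a unit quaternion [w, x, y, z].
In Python, from rig import monitor, eyes, manip, models gives the robot as it stands.
- The arm moves only by the tool send_rows, never from a script. Its argument "deltas" is a list of rows, each an object with "dp": the shift along the world's x, y, z each as a share of 0.12 m, from -1 to 1, a list of three; "rotation": the turn, a rotation vector about the world's x, y, z each as a share of 0.5 rad, from -1 to 1, a list of three. In form: [{"dp": [dx, dy, dz], "rotation": [rx, ry, rz]}, ...]. A call has 1 to 12 rows; each row is the pose to reach, as a shift and turn from the pose commanded when the call began; what a row does not reach only later rows make up. A row lasts 1/12 s, in which the tool goes at most 41.7 mm and 7.16 degrees, less where a joint would pass 70% of its speed; a pose out of reach is approached as far as the arm can. A call with a number of a shift or a turn outside -1 to 1 is refused whole. A call with a gripper value outside its range is refused whole. "fingers" is the closure, from -1 (fully open) to 1 (shut), set as the call begins (left out, the last holds). The fingers move at their own pace and stop on an object; "grip_force" is the grip in N (left out, the last holds). Time passes only in rows, so rows that repeat a pose let the fingers close. It gives the time, the measured TCP pose, the force and the opening at its end, in the units of the state.
- monitor.get_state(): the state, without advancing time (a new reading comes with each control period).
- eyes.get_image(name): name is "scene" or "top"; returns a dict with "color" (384x512x3 uint8, red, green, blue), "depth" (384x512 float32, m along the optical axis (not along the pixel's ray), 0 where there is no reading), "mtx" (3x3 intrinsics, pixels), "rvec" (rotation vector, rad) and "tvec" (3), from world to camera coordinates, as OpenCV has them. Camera axes: x right, y down, z forward; pixel columns grow to the right and rows downward; lengths in m; the calibration is good to about 2 mm. A picture is of the moment at which its call begins.
- manip.sign_off(): hands the job in, once; it reports no verdict.
Trained networks look in a picture, given as the dict that the camera call returned (one of the last four; its "shot" number tells which), for a name from the list of things; names that differ only in an ending like _2 or _b are one class to them, and where a whole thing is asked for, a point or a joint stands for the part that bears it (a point fixed in the world has none). Each returns a list of dicts, best first, with "score" (0 to 1); they miss things now and then, are a little off and sometimes report something else, mostly with a low value. They report only what shows in the picture. A call takes as long as a camera call. They do not tell look-alikes from the thing itself.
- models.find_in(name, picture): "box" ([left, top, right, bottom] in pixels, round what is visible of it).
The state is a dict: "clock": time; "qpos": joint angles; "qd": joint speeds; "effort": joint torques, N m; "position": TCP position; "ee_rot": TCP orientation; "contact_force": force on the tool from outside, world axes, zero at the start; "moment": the same for the moment, N m; "width": finger opening in m.
Only numpy, scipy, OpenCV 4.12 (cv2) and the standard library are available. Lean on these libraries where they do the work, as an engineer would, in place of code of your own. Each camera call takes 0.05 s, during which the arm holds its last target.

## Working session

There is one attempt and no reset: what is moved stays moved. The work goes in short steps, Python scripts to look and compute and a tool call to move; the robot and the scene stay as the last step left them, time stands still between calls to the robot, and variables do not carry over. Pictures are saved under pics/ and viewed, and the job is handed in when it is done.

Besides the shell and the picture viewer there is one more tool, called after "Request:" as name(argument=value, ...), one argument or row to a line, values as JSON. send_rows: Moves the arm, as the interface text tells. Its arguments: {"type":"object","properties":{"deltas":{"type":"array","items":{"type":"object","properties":{"dp":{"type":"array","items":{"type":"number"}},"rotation":{"type":"array","items":{"type":"number"}}}}},"fingers":{"type":"number"},"grip_force":{"type":"number"}},"required":["deltas"]}

```bash
ls; mkdir -p pics; cat > h.py <<'E'
import numpy as np, cv2
from rig import monitor, eyes, manip, models
def cam(p):
    R,_=cv2.Rodrigues(np.array(p['rvec'],float)); return np.array(p['mtx'],float),R,np.array(p['tvec'],float).ravel()
def unproj(p,u,v,d=None):
    K,R,t=cam(p)
    if d is None: d=float(p['depth'][int(round(v)),int(round(u))])
    c=np.linalg.inv(K)@np.array([u,v,1])*d
    return R.T@(c-t)
def onplane(p,u,v,z):
    K,R,t=cam(p); r=R.T@(np.linalg.inv(K)@np.array([u,v,1])); o=-R.T@t
    return o+r*(z-o[2])/r[2]
def proj(p,X):
    return cv2.projectPoints(np.atleast_2d(np.array(X,float)),np.array(p['rvec'],float),np.array(p['tvec'],float),np.array(p['mtx'],float),None)[0].reshape(-1,2)
def save(p,n,s=1.5):
    im=cv2.cvtColor(p['color'],cv2.COLOR_RGB2BGR); cv2.imwrite('pics/'+n,cv2.resize(im,None,fx=s,fy=s,interpolation=cv2.INTER_CUBIC))
E
python3 - <<'E'
from h import *
np.set_printoptions(precision=4,suppress=True)
print(monitor.get_state())
for n in ['scene','top']:
    p=eyes.get_image(n); save(p,n+'0.png'); K,R,t=cam(p); print(n,K,-R.T@t,R)
    for o in ['shaker','rail','jar','knob_left','knob_right','rail_left','mark_left']:
        try:
            for d in models.find_in(o,p)[:3]: print(o,d['score'],np.round(d['box'],1))
        except Exception as e: print(o,e)
E
```

```text
pics
{'clock': 0.0, 'qpos': array([ 1.209 ,  0.2766,  1.5062, -0.    ,  1.3607, -0.121 ]), 'qd': array([-0.0003, -0.0018,  0.0004,  0.0012,  0.0013,  0.001 ]), 'effort': array([ -0.0002, -41.6776, -24.5803,  -0.0002,   0.0116,  -0.    ]), 'position': array([0.1369, 0.5579, 0.2494]), 'ee_rot': array([-0.0002,  0.1201,  0.9928, -0.0009]), 'contact_force': array([-0.5702,  0.128 ,  0.0866]), 'moment': array([ 0.001 , -0.011 , -0.0415]), 'width': 0.08558923779805444}
scene [[461.3688   0.     256.1397]
 [  0.     461.3688 190.0096]
 [  0.       0.       1.    ]] [1.1663 0.3612 0.953 ] [[-0.4486  0.8937  0.0021]
 [ 0.7437  0.3745 -0.5538]
 [-0.4957 -0.2469 -0.8327]]
shaker 0.92 [124.3  73.6 298.5 214.8]
rail 0.65 [172.7  78.  280.8 146.5]
jar 0.88 [189.1 118.5 221.1 157.8]
jar 0.75 [122.5 191.4 154.3 226.6]
jar 0.73 [164.  202.1 201.7 244.3]
knob_left 0.67 [258.4 111.9 274.8 133.5]
knob_right 0.73 [186.6  78.7 202.3 102.1]
rail_left 0.82 [172.5  80.6 282.6 144.6]
mark_left 0.84 [125.4  72.8 293.2 212.2]
top [[462.056    0.     252.3381]
 [  0.     462.056  189.2673]
 [  0.       0.       1.    ]] [0.4211 0.0757 1.2   ] [[-0.0063 -0.9999 -0.0124]
 [-0.9814  0.0085 -0.1916]
 [ 0.1917  0.011  -0.9814]]
shaker 0.91 [250.6 160.1 384.9 297.1]
rail 0.72 [260.8 224.2 378.1 282.7]
jar 0.96 [318.9 120.2 347.6 152. ]
jar 0.96 [285.4 132.1 306.7 159.4]
jar 0.64 [381.1 143.9 410.9 176. ]
knob_left 0.72 [265.1 237.1 275.6 258.8]
knob_right 0.66 [354.5 246.5 368.3 265.9]
rail_left 0.61 [265.5 229.  373.8 280.6]
mark_left 0.9 [249.2 157.9 383.7 294.3]
mark_left 0.29 [267.1 227.  374.4 282.2]
mark_left 0.25 [387.7 226.5 423.  256.4]
```

View pics/scene0.png

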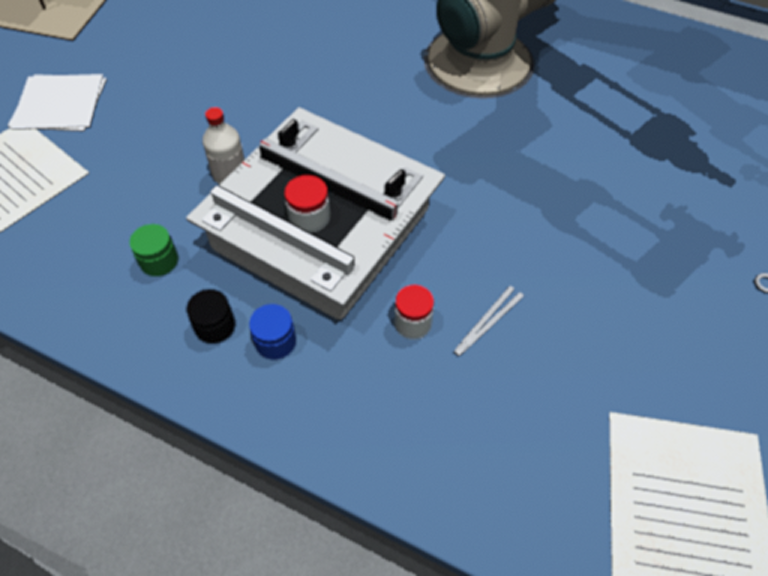

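```bash
python3 - <<'E'
import cv2
for n,(a,b,c,d) in {'scene':(110,60,310,225),'top':(235,145,400,305)}.items():
    im=cv2.imread(f'pics/{n}0.png'); im=im[int(b*1.5):int(d*1.5),int(a*1.5):int(c*1.5)]
    cv2.imwrite(f'pics/{n}0c.png',cv2.resize(im,None,fx=2.3,fy=2.3,interpolation=cv2.INTER_CUBIC))
E
```

```text
(no output)
```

View pics/top0c.png

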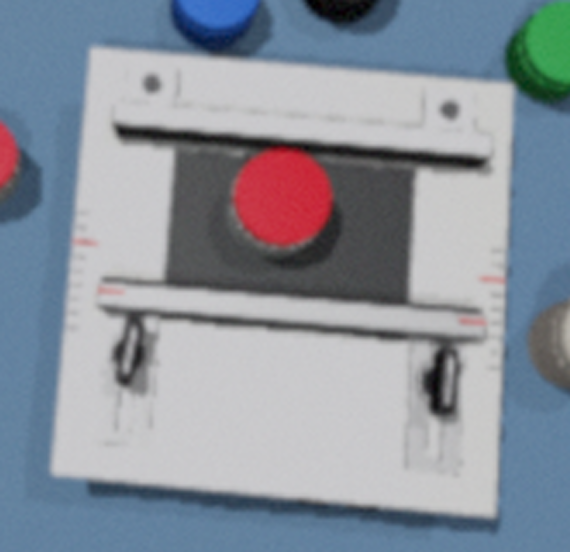

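View pics/scene0c.png

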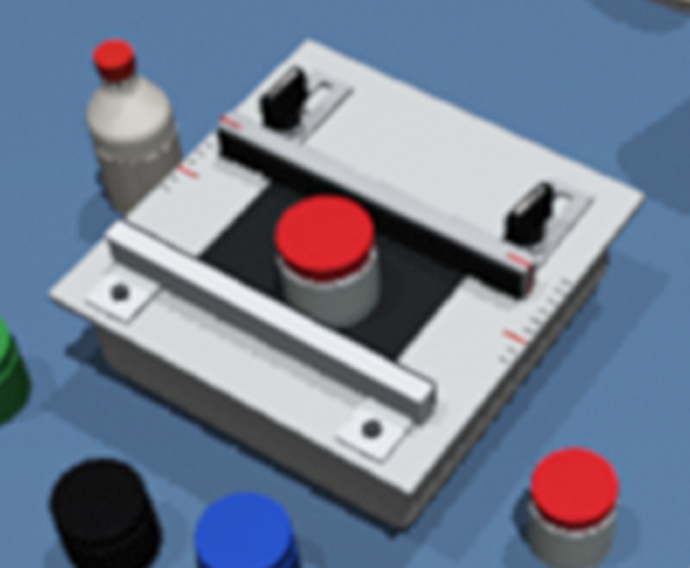

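View pics/top0.png

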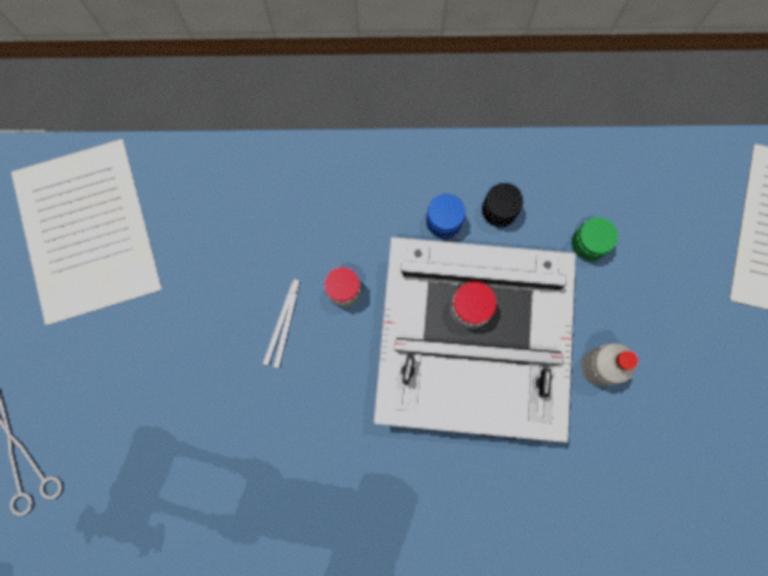

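```bash
cat > fit.py <<'E'
from h import *
from scipy.optimize import least_squares
np.set_printoptions(precision=4,suppress=True)
def toim(c,ox,oy): c=np.array(c,float); return (c+.5)/3.45-.5+np.array([ox,oy])
W=np.array([[.15,.15,.1],[.15,-.15,.1],[-.15,-.15,.1],[-.15,.15,.1],[.01,.1405,.1],[.01,-.1405,.1]])
T=toim([(90,46),(514,84),(497,518),(52,475),(84,242),(492,280)],352/1.5,217/1.5)
S=toim([(410,493),(50,294),(310,40),(643,196),(514,337),(187,172)],110,60)
def X(q,P):
    c,s=np.cos(q[2]),np.sin(q[2]); P=np.array(P,float); o=P.copy()
    o[:,0]=q[0]+c*P[:,0]-s*P[:,1]; o[:,1]=q[1]+s*P[:,0]+c*P[:,1]; return o
if __name__=='__main__':
    pt=eyes.get_image('top'); ps=eyes.get_image('scene')
    f=lambda q,m: np.concatenate(([(proj(pt,X(q,W))-T).ravel()] if 't' in m else [])+([(proj(ps,X(q,W))-S).ravel()] if 's' in m else []))
    for m in ['t','s','ts']:
        r=least_squares(f,[.45,-.1,0],args=(m,)); print(m,r.x,np.round(r.fun,1))
    q=r.x
    # depth check of platform
    for P in [[-.12,0,.1],[0,.145,.1],[.05,-.12,.1]]:
        for p in (pt,ps):
            u=proj(p,X(q,[P]))[0]; print(P,unproj(p,*u),X(q,[P])[0])
    np.save('q.npy',q)
    # rail end lines: top z=.132
    for p,L in ((pt,toim([(98,291),(485,322)],352/1.5,217/1.5)),(ps,toim([(519,258),(230,122)],110,60))):
        for u in L:
            w=onplane(p,*u,.132); c,s=np.cos(q[2]),np.sin(q[2]); d=w[:2]-q[:2]; print('rail end shaker',np.array([c*d[0]+s*d[1],-s*d[0]+c*d[1]]))
    # knobs depth top
    for y in (.105,-.105):
        print('knob px', proj(pt,X(q,[[-.065,y,.145]])),proj(ps,X(q,[[-.065,y,.145]])))
        for p in (pt,ps):
            u,v=proj(p,X(q,[[-.065,y,.145]]))[0].round().astype(int)
            pts=[]
            for a in range(u-14,u+15):
                for b in range(v-14,v+15):
                    if p['color'][b,a].max()<60:
                        w=unproj(p,a,b); 
                        if w[2]>.130 and np.hypot(*(w[:2]-X(q,[[-.065,y,.145]])[0,:2]))<.04: pts.append(w)
            pts=np.array(pts); 
            if len(pts)<5: print(len(pts)); continue
            m=pts.mean(0); ev,V=np.linalg.eigh(np.cov(pts[:,:2].T)); print(len(pts),m,pts[:,2].max(),np.arctan2(V[1,1],V[0,1])-q[2],np.sqrt(ev), 'exp',X(q,[[-.065,y,.145]])[0])
E
python3 fit.py
```

```text
t [ 0.55   -0.0672 -0.0993] [ 0.2  0.3 -0.1  0.  -0.3 -0.2 -0.3 -0.   0.7  0.2 -0.1 -0.2]
s [ 0.5503 -0.0655 -0.102 ] [-0.3 -0.2 -0.3 -0.1 -0.4  0.   0.4 -0.3  0.2  0.3  0.3  0.2]
ts [ 0.5501 -0.0664 -0.1004] [-0.   0.3 -0.4  0.1 -0.7 -0.2 -0.7 -0.1  0.4  0.1 -0.4 -0.1 -0.4 -0.4
 -0.5 -0.3 -0.8 -0.1  0.1 -0.6 -0.  -0.   0.1  0.1]
[-0.12, 0, 0.1] [ 0.4306 -0.0543  0.1013] [ 0.4307 -0.0544  0.1   ]
[-0.12, 0, 0.1] [ 0.4305 -0.0545  0.0998] [ 0.4307 -0.0544  0.1   ]
[0, 0.145, 0.1] [0.5646 0.0778 0.0996] [0.5646 0.0778 0.1   ]
[0, 0.145, 0.1] [0.5638 0.0775 0.0989] [0.5646 0.0778 0.1   ]
[0.05, -0.12, 0.1] [ 0.5878 -0.1909  0.0997] [ 0.5878 -0.1908  0.1   ]
[0.05, -0.12, 0.1] [ 0.5892 -0.1895  0.1021] [ 0.5878 -0.1908  0.1   ]
rail end shaker [-0.0265  0.1286]
rail end shaker [-0.0232 -0.1301]
rail end shaker [-0.0275  0.1207]
rail end shaker [-0.024  -0.1219]
knob px [[271.612  245.8544]] [[262.965  117.7372]]
9 [0.4892 0.0424 0.1427] 0.14747320052405585 2.8380742381904054 [0.0036 0.008 ] exp [0.4959 0.0445 0.145 ]
87 [0.5035 0.0492 0.1404] 0.14817425270613074 2.9550395252700947 [0.0023 0.0129] exp [0.4959 0.0445 0.145 ]
knob px [[364.3419 254.5605]] [[191.1703  83.8208]]
33 [ 0.474  -0.1598  0.1384] 0.14491477782804935 3.149607311984366 [0.0013 0.0128] exp [ 0.4749 -0.1644  0.145 ]
80 [ 0.4831 -0.1585  0.1406] 0.14760601350518615 3.036912454060525 [0.0026 0.0121] exp [ 0.4749 -0.1644  0.145 ]
```

Request:
send_rows(
  deltas=[
    {"dp": [0.14, -0.25, 0], "rotation": [0, 0, 0.1]},
    {"dp": [0.28, -0.5, 0], "rotation": [0, 0, 0.2]},
    {"dp": [0.41, -0.75, 0], "rotation": [0, 0, 0.28]},
    {"dp": [0.55, -1, 0], "rotation": [0, 0, 0.28]},
  ],
  fingers=-1,
)

```text
clock: 1.23
position: [0.2033, 0.4372, 0.2502]
ee_rot: [0.0, 0.049, 0.999, -0.0]
contact_force: [0.9, -0.6, -0.6]
width: 0.0854
```

Request:
send_rows(
  deltas=[
    {"dp": [0.14, -0.25, 0], "rotation": [0, 0, 0]},
    {"dp": [0.28, -0.5, 0], "rotation": [0, 0, 0]},
    {"dp": [0.41, -0.75, 0], "rotation": [0, 0, 0]},
    {"dp": [0.55, -1, 0], "rotation": [0, 0, 0]},
  ],
)

```text
clock: 1.57
position: [0.2694, 0.3169, 0.2505]
ee_rot: [0.0, 0.05, 0.999, 0.0]
contact_force: [0.6, 1.1, -0.6]
width: 0.0854
```

Request:
send_rows(
  deltas=[
    {"dp": [0.14, -0.25, 0], "rotation": [0, 0, 0]},
    {"dp": [0.28, -0.5, 0], "rotation": [0, 0, 0]},
    {"dp": [0.41, -0.75, 0], "rotation": [0, 0, 0]},
    {"dp": [0.55, -1, 0], "rotation": [0, 0, 0]},
  ],
)

```text
clock: 1.9
position: [0.3354, 0.1969, 0.2506]
ee_rot: [0.0, 0.05, 0.999, 0.0]
contact_force: [0.3, -0.2, -0.0]
width: 0.0854
```

Request:
send_rows(
  deltas=[
    {"dp": [0.14, -0.25, 0], "rotation": [0, 0, 0]},
    {"dp": [0.28, -0.5, 0], "rotation": [0, 0, 0]},
    {"dp": [0.41, -0.75, 0], "rotation": [0, 0, 0]},
    {"dp": [0.55, -1, 0], "rotation": [0, 0, 0]},
  ],
)

```text
clock: 2.23
position: [0.4015, 0.0768, 0.2507]
ee_rot: [0.0, 0.051, 0.999, 0.0]
contact_force: [0.3, 1.2, 0.3]
width: 0.0855
```

Request:
send_rows(
  deltas=[
    {"dp": [0.14, -0.25, 0], "rotation": [0, 0, 0]},
    {"dp": [0.28, -0.5, 0], "rotation": [0, 0, 0]},
    {"dp": [0.41, -0.75, 0], "rotation": [0, 0, 0]},
    {"dp": [0.55, -1, 0], "rotation": [0, 0, 0]},
    {"dp": [0.55, -1, 0], "rotation": [0, 0, 0]},
  ],
)

```text
clock: 2.65
position: [0.4707, -0.0469, 0.2504]
ee_rot: [0.002, 0.053, 0.999, -0.002]
contact_force: [-0.4, -0.4, 0.4]
width: 0.0858
```

Request:
send_rows(
  deltas=[
    {"dp": [0.04, -0.1, -0.3], "rotation": [0, 0, 0]},
    {"dp": [0.04, -0.1, -0.6], "rotation": [0, 0, 0]},
    {"dp": [0.04, -0.1, -0.85], "rotation": [0, 0, 0]},
    {"dp": [0.04, -0.1, -0.92], "rotation": [0, 0, 0]},
    {"dp": [0.04, -0.1, -0.92], "rotation": [0, 0, 0]},
    {"dp": [0.04, -0.1, -0.92], "rotation": [0, 0, 0]},
  ],
)

```text
clock: 3.15
position: [0.4726, -0.0534, 0.1407]
ee_rot: [0.0, 0.05, 0.999, -0.0]
contact_force: [0.2, -0.5, 1.1]
width: 0.0854
```

```bash
python3 - <<'E'
from h import *
s=monitor.get_state(); print(s['position'],s['ee_rot'],s['contact_force'],s['moment'])
p=eyes.get_image('scene'); im=cv2.cvtColor(p['color'],cv2.COLOR_RGB2BGR)[40:220,110:320]
cv2.imwrite('pics/s1.png',cv2.resize(im,None,fx=3.4,fy=3.3,interpolation=cv2.INTER_CUBIC))
E
```

```text
[ 0.47256934 -0.05343803  0.14069267] [ 4.38816345e-04  5.01758633e-02  9.98740302e-01 -1.25917818e-05] [ 0.17846386 -0.47094477  1.09392384] [ 0.00253227  0.06546674 -0.00705334]
```

View pics/s1.png

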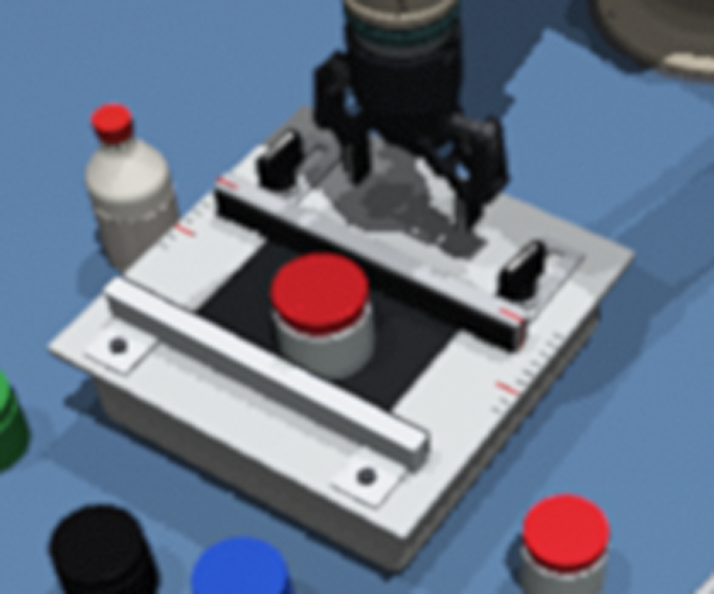

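```bash
python3 - <<'E'
from h import *
p=eyes.get_image('scene')
for v in range(92,113,2):
    print(v,[np.round(unproj(p,u,v),3).tolist() for u in (246,248,250)])
for v in range(82,98,2):
    print(v,[np.round(unproj(p,u,v),3).tolist() for u in (214,216)])
E
```

```text
92 [[0.308, -0.1, -0.0], [0.474, -0.006, 0.186], [0.491, 0.009, 0.208]]
94 [[0.403, -0.049, 0.098], [0.48, -0.003, 0.186], [0.494, 0.01, 0.204]]
96 [[0.489, -0.003, 0.188], [0.486, 0.001, 0.187], [0.496, 0.011, 0.2]]
98 [[0.491, -0.002, 0.184], [0.491, 0.003, 0.186], [0.493, 0.01, 0.191]]
100 [[0.491, -0.002, 0.178], [0.492, 0.004, 0.181], [0.488, 0.007, 0.179]]
102 [[0.489, -0.004, 0.168], [0.486, 0.0, 0.168], [0.48, 0.003, 0.163]]
104 [[0.489, -0.003, 0.162], [1.166, 0.361, 0.953], [0.484, 0.004, 0.161]]
106 [[0.487, -0.005, 0.152], [0.489, 0.002, 0.158], [0.478, 0.001, 0.148]]
108 [[0.489, -0.004, 0.148], [0.488, 0.001, 0.15], [0.442, -0.018, 0.098]]
110 [[0.49, -0.004, 0.142], [0.454, -0.017, 0.103], [0.45, -0.013, 0.101]]
112 [[0.46, -0.02, 0.099], [0.458, -0.015, 0.099], [0.457, -0.01, 0.102]]
82 [[0.486, -0.089, 0.193], [0.47, -0.094, 0.177]]
84 [[0.478, -0.095, 0.177], [0.468, -0.096, 0.168]]
86 [[0.479, -0.095, 0.172], [0.47, -0.095, 0.163]]
88 [[0.479, -0.095, 0.165], [0.474, -0.093, 0.161]]
90 [[0.479, -0.096, 0.157], [0.472, -0.095, 0.152]]
92 [[0.481, -0.095, 0.153], [0.472, -0.096, 0.145]]
94 [[0.481, -0.096, 0.146], [0.475, -0.094, 0.142]]
96 [[0.482, -0.096, 0.14], [0.445, -0.114, 0.1]]
```

Request:
send_rows(
  deltas=[
    {"dp": [0, -0.04, -0.1], "rotation": [0, 0, 0]},
    {"dp": [0, -0.04, -0.2], "rotation": [0, 0, 0]},
    {"dp": [0.05, -0.045, -0.2], "rotation": [0, 0, 0]},
    {"dp": [0.1, -0.05, -0.2], "rotation": [0, 0, 0]},
    {"dp": [0.14, -0.054, -0.2], "rotation": [0, 0, 0]},
    {"dp": [0.18, -0.058, -0.2], "rotation": [0, 0, 0]},
    {"dp": [0.21, -0.061, -0.2], "rotation": [0, 0, 0]},
    {"dp": [0.24, -0.064, -0.2], "rotation": [0, 0, 0]},
    {"dp": [0.26, -0.066, -0.2], "rotation": [0, 0, 0]},
    {"dp": [0.28, -0.068, -0.2], "rotation": [0, 0, 0]},
  ],
)

```text
clock: 4.08
position: [0.505, -0.0616, 0.1159]
ee_rot: [-0.001, 0.05, 0.999, 0.0]
contact_force: [-2.7, 0.7, 1.2]
width: 0.0854
```

```bash
cat > look.py <<'E'
from h import *
import sys
n=sys.argv[1]; q=np.load('q.npy'); np.set_printoptions(precision=4,suppress=True)
s=monitor.get_state(); d=s['position'][:2]-q[:2]; c,si=np.cos(q[2]),np.sin(q[2])
print(s['clock'],'shaker tcp',[round(c*d[0]+si*d[1],4),round(-si*d[0]+c*d[1],4)],s['position'][2],s['contact_force'],s['moment'])
for nm,b in (('scene',(110,60,310,225)),('top',(235,145,400,305))):
    p=eyes.get_image(nm); im=cv2.cvtColor(p['color'],cv2.COLOR_RGB2BGR)[b[1]:b[3],b[0]:b[2]]
    cv2.imwrite(f'pics/{n}_{nm}.png',cv2.resize(im,None,fx=3.6,fy=3.6,interpolation=cv2.INTER_CUBIC))
E
python3 look.py a
```

```text
4.0833 shaker tcp [np.float64(-0.0453), np.float64(0.0003)] 0.11592121217139438 [-2.7251  0.6508  1.1857] [0.0851 0.2832 0.1123]
```

View pics/a_scene.png

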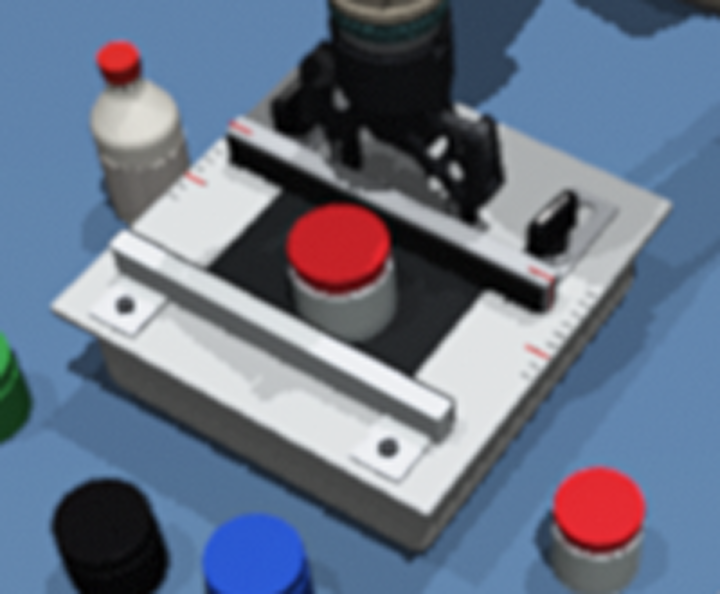

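Request:
send_rows(
  deltas=[
    {"dp": [0.017, -0.0017, 0], "rotation": [0, 0, 0]},
    {"dp": [0.034, -0.0034, 0], "rotation": [0, 0, 0]},
    {"dp": [0.051, -0.005, 0], "rotation": [0, 0, 0]},
    {"dp": [0.068, -0.007, 0], "rotation": [0, 0, 0]},
    {"dp": [0.085, -0.0085, 0], "rotation": [0, 0, 0]},
    {"dp": [0.102, -0.01, 0], "rotation": [0, 0, 0]},
    {"dp": [0.119, -0.012, 0], "rotation": [0, 0, 0]},
    {"dp": [0.136, -0.0136, 0], "rotation": [0, 0, 0]},
    {"dp": [0.15, -0.015, 0], "rotation": [0, 0, 0]},
    {"dp": [0.165, -0.0165, 0], "rotation": [0, 0, 0]},
    {"dp": [0.18, -0.018, 0], "rotation": [0, 0, 0]},
    {"dp": [0.19, -0.019, 0], "rotation": [0, 0, 0]},
  ],
)

```text
clock: 5.18
position: [0.5286, -0.064, 0.1159]
ee_rot: [0.0, 0.05, 0.999, 0.0]
contact_force: [-1.6, 0.0, -0.5]
width: 0.0854
```

```bash
python3 look.py b
```

```text
5.1833 shaker tcp [np.float64(-0.0216), np.float64(0.0002)] 0.11594492369142073 [-1.5836  0.0433 -0.5073] [-0.0262  0.1508 -0.0009]
```

View pics/b_scene.png

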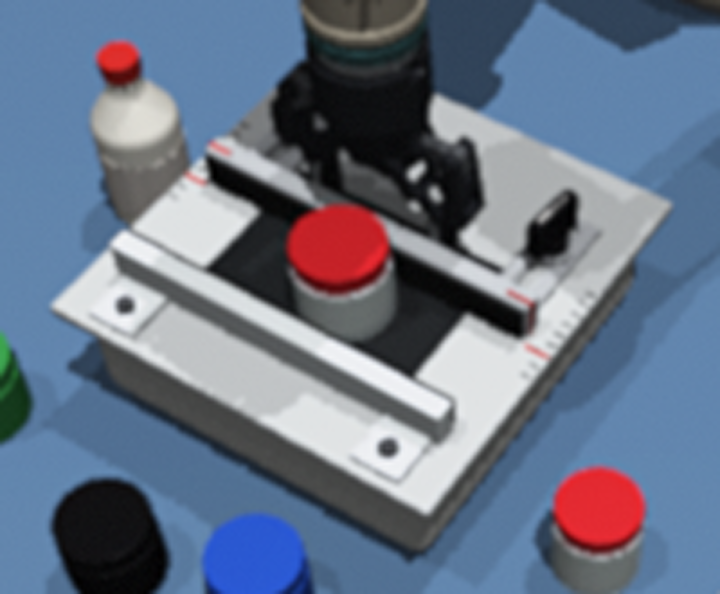

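View pics/b_top.png

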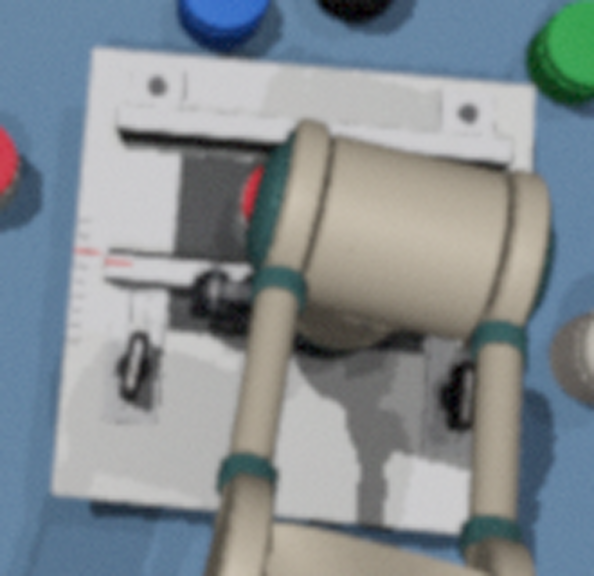

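```bash
cat > rm.py <<'E'
from h import *
q=np.load('q.npy'); c,s=np.cos(q[2]),np.sin(q[2])
def sh(w): d=w[:2]-q[:2]; return np.array([c*d[0]+s*d[1],-s*d[0]+c*d[1]])
def red(p):
    a=p['color'].astype(int); return np.clip(a[...,0]-(a[...,1]+a[...,2])/2-20,0,None)
def meas(p):
    r=red(p); out={}
    H,Wd=r.shape; vv,uu=np.nonzero(r>0); w=r[vv,uu]
    for z,nm,lim in ((.1,'mark',(.133,.15)),(.132,'rail',(.105,.133))):
        P=np.array([sh(onplane(p,a,b,z)) for a,b in zip(uu,vv)])
        for sg,sd in ((1,'L'),(-1,'R')):
            m=(sg*P[:,1]>lim[0])&(sg*P[:,1]<lim[1])&(abs(P[:,0]-(.01 if z==.1 else -.01))<(.012 if z==.1 else .035))
            if m.sum()>2: out[nm+sd]=(np.average(P[m],axis=0,weights=w[m])*1000).round(1).tolist()+[int(m.sum())]
    # jar cap
    P=np.array([sh(onplane(p,a,b,.162)) for a,b in zip(uu,vv)]); m=(abs(P[:,1])<.08)&(abs(P[:,0]-.04)<.055)&(w>60)
    if m.sum()>20: lo,hi=P[m].min(0),P[m].max(0); out['jar']=((lo+hi)/2*1000).round(1).tolist()+((hi-lo)*1000).round(1).tolist()
    return out
if __name__=='__main__':
    st=monitor.get_state(); print(st['clock'],(sh(st['position'])*1000).round(1),st['position'][2],st['contact_force'].round(1))
    for n in ('scene','top'):
        o=meas(eyes.get_image(n)); print(n,o)
E
python3 rm.py
```

```text
5.2833 [-21.3   0.2] 0.11601396210115335 [-0.1 -0.4 -0.1]
scene {'markL': [9.9, 140.5, 16], 'markR': [9.3, -141.0, 13], 'railL': [0.3, 122.3, 18], 'railR': [-0.3, -121.3, 11], 'jar': [45.3, 14.9, 64.3, 66.7]}
top {'markL': [10.2, 140.9, 12], 'railL': [0.2, 120.9, 14], 'jar': [50.0, 40.5, 26.0, 6.5]}
```

Request:
send_rows(
  deltas=[
    {"dp": [0.01, -0.001, 0], "rotation": [0, 0, 0]},
    {"dp": [0.02, -0.002, 0], "rotation": [0, 0, 0]},
    {"dp": [0.03, -0.003, 0], "rotation": [0, 0, 0]},
    {"dp": [0.04, -0.004, 0], "rotation": [0, 0, 0]},
    {"dp": [0.048, -0.005, 0], "rotation": [0, 0, 0]},
    {"dp": [0.056, -0.006, 0], "rotation": [0, 0, 0]},
    {"dp": [0.062, -0.006, 0], "rotation": [0, 0, 0]},
    {"dp": [0.067, -0.007, 0], "rotation": [0, 0, 0]},
    {"dp": [0.067, -0.007, 0], "rotation": [0, 0, 0]},
  ],
)

```text
clock: 6.13
position: [0.5365, -0.0648, 0.1159]
ee_rot: [0.0, 0.05, 0.999, 0.0]
contact_force: [-3.5, 0.6, 2.9]
width: 0.0854
```

```bash
python3 rm.py
```

```text
6.1333 [-13.6   0.3] 0.11589823949899125 [-3.5  0.6  2.9]
scene {'markL': [9.8, 140.3, 15], 'markR': [9.0, -142.7, 11], 'railL': [8.2, 122.4, 21], 'railR': [7.1, -121.8, 14], 'jar': [52.0, 15.5, 65.1, 64.8]}
top {'markL': [10.2, 140.7, 12], 'railL': [8.0, 120.3, 15], 'jar': [55.7, 40.9, 23.7, 6.3]}
```

Request:
send_rows(
  deltas=[
    {"dp": [0.004, 0, 0], "rotation": [0, 0, 0]},
    {"dp": [0.008, -0.001, 0], "rotation": [0, 0, 0]},
    {"dp": [0.011, -0.001, 0], "rotation": [0, 0, 0]},
    {"dp": [0.011, -0.001, 0], "rotation": [0, 0, 0]},
  ],
)

```text
clock: 6.57
position: [0.5379, -0.065, 0.1159]
ee_rot: [0.0, 0.05, 0.999, 0.0]
contact_force: [-2.9, 1.2, 2.0]
width: 0.0855
```

```bash
python3 rm.py
```

```text
6.5667 [-12.3   0.2] 0.11590589614617026 [-2.9  1.2  2. ]
scene {'markL': [9.8, 140.3, 15], 'markR': [8.8, -143.6, 10], 'railL': [9.2, 122.3, 18], 'railR': [8.4, -121.7, 14], 'jar': [53.2, 15.5, 65.0, 64.8]}
top {'markL': [10.2, 140.9, 12], 'railL': [9.1, 120.6, 11]}
```

Request:
send_rows(
  deltas=[
    {"dp": [0.004, 0, 0], "rotation": [0, 0, 0]},
    {"dp": [0.007, -0.001, 0], "rotation": [0, 0, 0]},
    {"dp": [0.007, -0.001, 0], "rotation": [0, 0, 0]},
    {"dp": [0.007, -0.001, 0], "rotation": [0, 0, 0]},
  ],
)

```text
clock: 7.0
position: [0.5387, -0.0651, 0.1159]
ee_rot: [0.0, 0.05, 0.999, 0.0]
contact_force: [-3.1, 0.1, 1.8]
width: 0.0857
```

```bash
python3 rm.py
```

```text
7.0 [-11.4   0.2] 0.11589756413501585 [-3.1  0.1  1.8]
scene {'markL': [9.9, 140.3, 15], 'markR': [8.7, -144.2, 9], 'railL': [10.2, 121.5, 19], 'railR': [9.4, -121.9, 12], 'jar': [54.4, 15.4, 65.0, 64.9]}
top {'markL': [10.1, 140.9, 12], 'railL': [10.2, 120.7, 16], 'jar': [57.0, 41.1, 21.2, 6.3]}
```

Request:
send_rows(
  deltas=[
    {"dp": [0.003, 0, 0], "rotation": [0, 0, 0]},
    {"dp": [0.005, -0.0005, 0], "rotation": [0, 0, 0]},
    {"dp": [0.005, -0.0005, 0], "rotation": [0, 0, 0]},
    {"dp": [0.005, -0.0005, 0], "rotation": [0, 0, 0]},
  ],
)

```text
clock: 7.43
position: [0.5389, -0.0651, 0.1159]
ee_rot: [-0.0, 0.05, 0.999, 0.0]
contact_force: [-3.7, 0.1, 3.3]
width: 0.0856
```

```bash
python3 rm.py
```

```text
7.4333 [-11.2   0.2] 0.11590460486551843 [-3.7  0.1  3.3]
scene {'markL': [9.8, 140.4, 15], 'markR': [8.7, -144.2, 9], 'railL': [10.5, 121.8, 21], 'railR': [9.7, -121.8, 14], 'jar': [54.4, 15.4, 65.0, 64.9]}
top {'markL': [10.2, 140.9, 12], 'railL': [10.4, 120.1, 16]}
```

Request:
send_rows(
  deltas=[
    {"dp": [0.003, 0, 0], "rotation": [0, 0, 0]},
    {"dp": [0.005, -0.0005, 0], "rotation": [0, 0, 0]},
    {"dp": [0.005, -0.0005, 0], "rotation": [0, 0, 0]},
    {"dp": [0.005, -0.0005, 0], "rotation": [0, 0, 0]},
  ],
)

```text
clock: 7.87
position: [0.5389, -0.0651, 0.1159]
ee_rot: [-0.001, 0.05, 0.999, 0.0]
contact_force: [-5.4, 0.3, 4.1]
width: 0.0852
```

```bash
python3 rm.py
```

```text
7.8667 [-11.2   0.2] 0.11591993746133089 [-5.4  0.3  4.1]
scene {'markL': [9.9, 140.4, 15], 'markR': [8.7, -144.2, 9], 'railL': [10.5, 121.7, 21], 'railR': [9.7, -121.9, 14], 'jar': [54.4, 15.4, 65.0, 64.9]}
top {'markL': [10.2, 140.8, 12], 'railL': [10.4, 120.5, 15]}
```

Request:
send_rows(
  deltas=[
    {"dp": [-0.04, 0.004, 0], "rotation": [0, 0, 0]},
    {"dp": [-0.15, 0.015, 0], "rotation": [0, 0, 0]},
    {"dp": [-0.3, 0.03, 0], "rotation": [0, 0, 0]},
    {"dp": [-0.35, 0.035, 0.2], "rotation": [0, 0, 0]},
    {"dp": [-0.5, 0.05, 0.5], "rotation": [0, 0, 0]},
    {"dp": [-0.8, 0.08, 0.8], "rotation": [0, 0, 0]},
    {"dp": [-1, 0.08, 0.8], "rotation": [0, 0, 0]},
  ],
)

```text
clock: 8.55
position: [0.4239, -0.0567, 0.2166]
ee_rot: [0.007, 0.05, 0.999, -0.001]
contact_force: [0.0, -0.3, 0.2]
width: 0.0852
```

```bash
python3 rm.py; python3 look.py c; python3 - <<'E'
from h import *
s=monitor.get_state(); print(s['qpos'],s['moment'],s['position'])
E
```

```text
8.55 [-126.5   -2.9] 0.2165781909747087 [ 0.  -0.3  0.2]
scene {'markL': [9.8, 140.4, 15], 'markR': [8.7, -144.3, 9], 'railL': [10.4, 121.7, 21], 'railR': [9.7, -121.8, 14], 'jar': [54.4, 15.3, 65.0, 64.7]}
top {'markL': [10.2, 140.8, 12], 'markR': [12.0, -140.7, 16], 'railL': [10.3, 120.2, 15], 'railR': [9.9, -123.7, 19], 'jar': [51.9, 13.1, 60.6, 62.4]}
8.65 shaker tcp [np.float64(-0.1326), np.float64(-0.0023)] 0.21406653500447465 [ 0.106   0.711  -0.7596] [ 0.0024 -0.009   0.041 ]
[-2.96655052e-01  7.16784062e-02  1.86385264e+00  4.93974632e-04
  1.20092476e+00 -1.76632612e+00] [-0.02038487  0.03601073  0.00855848] [ 0.42077025 -0.05588267  0.21275387]
```

View pics/c_top.png

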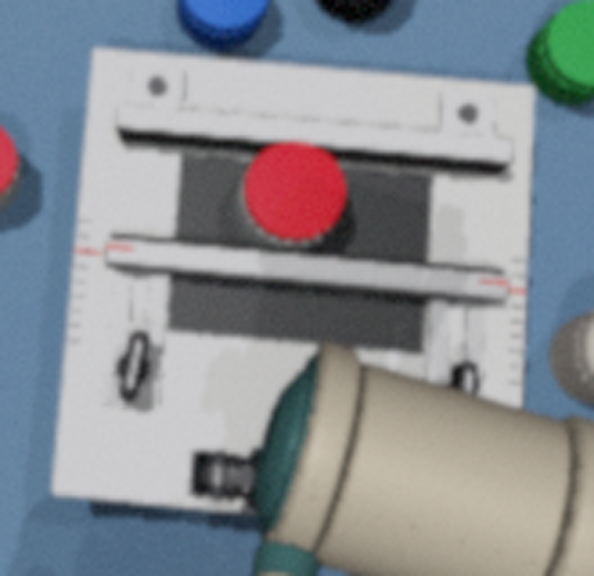

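View pics/c_scene.png

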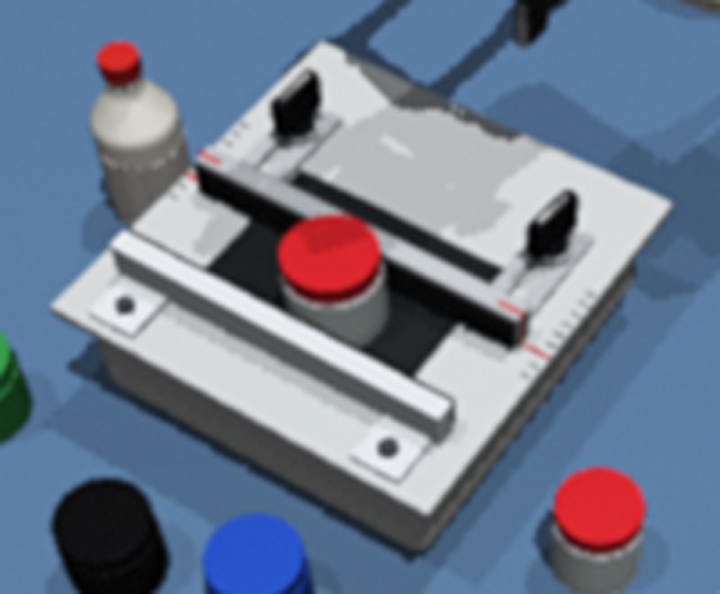

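```bash
cat > wing.py <<'E'
from h import *
from scipy.optimize import least_squares
q=np.load('q.npy')
from fit import X
def fitw(pics,y,zmin=.122,zmax=.149,draw=None):
    c0=X(q,[[-.065,y,0]])[0][:2]; pts=[]
    for p in pics:
        u,v=proj(p,[[*c0,.135]])[0].round().astype(int)
        for a in range(u-16,u+17):
            for b in range(v-16,v+17):
                if 0<=b<384 and p['depth'][b,a]>0:
                    w=unproj(p,a,b)
                    if zmin<w[2]<zmax and np.hypot(*(w[:2]-c0))<.03: pts.append(w)
    pts=np.array(pts)
    def f(t):
        d=pts[:,:2]-t[:2]; c,s=np.cos(t[2]),np.sin(t[2]); e=np.c_[c*d[:,0]+s*d[:,1],-s*d[:,0]+c*d[:,1]]
        k=np.abs(e)-[.022,.006]; side=np.linalg.norm(np.maximum(k,0),axis=1)+np.minimum(k.max(1),0)
        top=np.abs(pts[:,2]-.145-t[3]); 
        return np.where((k.max(1)<.001)&(top<abs(side)),pts[:,2]-.145-t[3],side)
    best=None
    for y0 in np.arange(-.6,.61,.1):
        r=least_squares(f,[*c0,y0,0],loss='soft_l1',f_scale=.002)
        if best is None or r.cost<best.cost: best=r
    return len(pts),best.x,c0,np.median(abs(best.fun)),best.cost
if __name__=='__main__':
    np.set_printoptions(precision=4,suppress=True)
    t=eyes.get_image('top'); s=eyes.get_image('scene')
    for y in (.105,-.105):
        for nm,P in (('t',[t]),('s',[s]),('ts',[t,s])):
            try: print(y,nm,fitw(P,y))
            except Exception as e: print(e)
E
python3 wing.py
```

```text
0.105 t (102, array([ 0.4935,  0.0439, -0.1939,  0.0001]), array([0.4959, 0.0445]), np.float64(0.0009241449148196006), np.float64(7.733821830261823e-05))
0.105 s (152, array([ 0.4969,  0.0465, -0.2319,  0.0014]), array([0.4959, 0.0445]), np.float64(0.0006788772828957394), np.float64(7.232930847563371e-05))
0.105 ts (254, array([ 0.4967,  0.0462, -0.2269,  0.0005]), array([0.4959, 0.0445]), np.float64(0.0008614122068603456), np.float64(0.00018774585244412672))
-0.105 t (51, array([ 0.4726, -0.165 , -0.1613, -0.0006]), array([ 0.4749, -0.1644]), np.float64(0.0007835686106580043), np.float64(4.168239360759924e-05))
-0.105 s (152, array([ 0.4765, -0.1626, -0.1141,  0.0005]), array([ 0.4749, -0.1644]), np.float64(0.0007490341142162933), np.float64(8.098621011254584e-05))
-0.105 ts (203, array([ 0.4762, -0.1629, -0.1339,  0.0003]), array([ 0.4749, -0.1644]), np.float64(0.0009946703925699128), np.float64(0.00017624572843508065))
```

Request:
send_rows(
  deltas=[
    {"dp": [0.2, 0.25, 0], "rotation": [0, 0, -0.06]},
    {"dp": [0.4, 0.5, 0], "rotation": [0, 0, -0.15]},
    {"dp": [0.6, 0.75, 0], "rotation": [0, 0, -0.24]},
    {"dp": [0.64, 0.83, 0], "rotation": [0, 0, -0.24]},
    {"dp": [0.64, 0.83, 0], "rotation": [0, 0, -0.24]},
    {"dp": [0.64, 0.83, 0], "rotation": [0, 0, -0.24]},
  ],
  fingers=0,
  grip_force=40,
)

```text
clock: 9.35
position: [0.4968, 0.0442, 0.2107]
ee_rot: [-0.001, 0.109, 0.994, -0.0]
contact_force: [-1.0, 0.1, -0.6]
width: 0.0427
```

```bash
python3 - <<'E'
from h import *
s=monitor.get_state(); print(s['qpos'],s['moment'],s['position'],s['ee_rot'],s['width'])
E
```

```text
[-5.03635729e-02  1.89706679e-01  1.72548614e+00 -6.91441216e-04
  1.22871742e+00 -1.40245665e+00] [ 0.03128326 -0.01172801 -0.04889945] [0.49677849 0.04422206 0.21067522] [-1.13758089e-03  1.09018091e-01  9.94039037e-01 -3.93303560e-04] 0.042680695063253594
```

Request:
send_rows(
  deltas=[
    {"dp": [-0.005, 0.005, -0.2], "rotation": [0, 0, 0]},
    {"dp": [-0.005, 0.005, -0.4], "rotation": [0, 0, 0]},
    {"dp": [-0.005, 0.005, -0.55], "rotation": [0, 0, 0]},
    {"dp": [-0.005, 0.005, -0.61], "rotation": [0, 0, 0]},
    {"dp": [-0.005, 0.005, -0.61], "rotation": [0, 0, 0]},
  ],
)

```text
clock: 9.77
position: [0.494, 0.0436, 0.1369]
ee_rot: [-0.002, 0.111, 0.994, -0.0]
contact_force: [0.6, -0.0, 0.9]
width: 0.0426
```

```bash
python3 look.py d; cat > tq.py <<'E'
from h import *
import sys
n=int(sys.argv[1]) if len(sys.argv)>1 else 6
M=[];F=[];E=[]
for i in range(n):
    s=monitor.get_state(); M.append(s['moment']);F.append(s['contact_force']);E.append(s['effort'][5]); eyes.get_image('top')
r=s['ee_rot']; yaw=2*np.arctan2(r[2],r[1])-np.pi
print(s['clock'],s['position'].round(4),'yaw',round(yaw,4),'w',round(s['width'],4),'M',np.mean(M,0).round(3),'sd',np.std(M,0)[2].round(3),'F',np.mean(F,0).round(2),'eff6',np.mean(E).round(3),np.std(E).round(3),'q6',s['qpos'][5].round(3))
E
python3 tq.py 6
```

```text
9.7667 shaker tcp [np.float64(-0.0668), np.float64(0.1039)] 0.13692879454661652 [ 0.5566 -0.0238  0.8724] [-0.0521 -0.0354  0.0145]
10.1167 [0.4966 0.0445 0.1398] yaw -0.2208 w 0.0429 M [-0.011 -0.008  0.011] sd 0.025 F [-0.24  0.21  0.14] eff6 -0.002 0.001 q6 -1.4
```

View pics/d_scene.png

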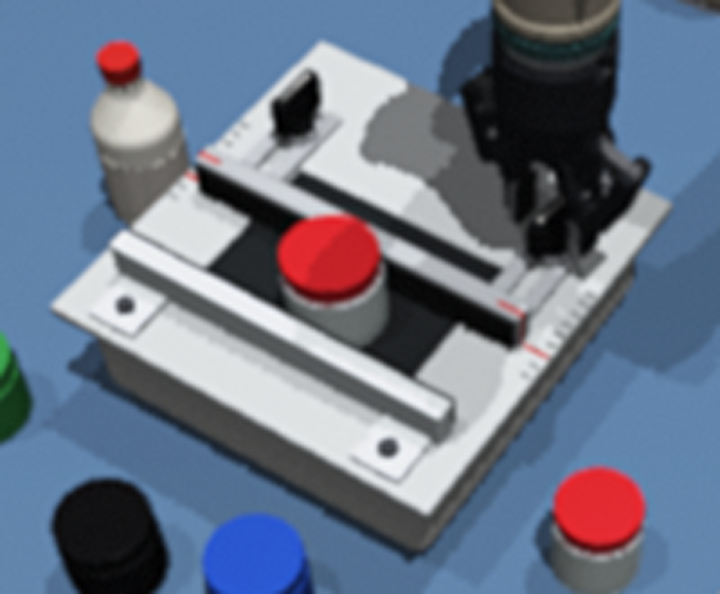

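Request:
send_rows(
  deltas=[
    {"dp": [-0.005, 0, -0.025], "rotation": [0, 0, 0]},
    {"dp": [-0.005, 0, -0.025], "rotation": [0, 0, 0]},
    {"dp": [-0.005, 0, -0.025], "rotation": [0, 0, 0]},
    {"dp": [-0.005, 0, -0.025], "rotation": [0, 0, 0]},
    {"dp": [-0.005, 0, -0.025], "rotation": [0, 0, 0]},
    {"dp": [-0.005, 0, -0.025], "rotation": [0, 0, 0]},
    {"dp": [-0.005, 0, -0.025], "rotation": [0, 0, 0]},
    {"dp": [-0.005, 0, -0.025], "rotation": [0, 0, 0]},
  ],
  fingers=1,
  grip_force=40,
)

```text
clock: 10.83
position: [0.4951, 0.0449, 0.1357]
ee_rot: [-0.0, 0.11, 0.994, 0.0]
contact_force: [-1.3, 2.0, 1.4]
width: 0.0115
```

```bash
python3 tq.py 5
```

```text
11.0333 [0.4951 0.0449 0.1357] yaw -0.221 w 0.0108 M [ 0.512  0.212 -0.013] sd 0.036 F [-1.09  2.65  1.44] eff6 -0.022 0.0 q6 -1.4
```

Request:
send_rows(
  deltas=[
    {"dp": [0, 0, -0.001], "rotation": [0, 0, -0.1]},
    {"dp": [0, 0, -0.002], "rotation": [0, 0, -0.2]},
    {"dp": [0, 0, -0.004], "rotation": [0, 0, -0.3]},
    {"dp": [0, 0, -0.005], "rotation": [0, 0, -0.4]},
    {"dp": [0, 0, -0.006], "rotation": [0, 0, -0.4]},
    {"dp": [0, 0, -0.006], "rotation": [0, 0, -0.4]},
  ],
)

```text
clock: 11.58
position: [0.4951, 0.045, 0.1351]
ee_rot: [-0.0, 0.208, 0.978, 0.0]
contact_force: [-1.8, 4.9, 2.6]
width: 0.011
```

```bash
python3 tq.py 5
```

```text
11.7833 [0.4952 0.045  0.1351] yaw -0.4202 w 0.0111 M [ 0.829  0.349 -0.037] sd 0.022 F [-2.11  4.95  2.6 ] eff6 -0.015 0.018 q6 -1.201
```

Request:
send_rows(
  deltas=[
    {"dp": [0, -0.003, -0.001], "rotation": [0, 0, -0.1]},
    {"dp": [0, -0.006, -0.002], "rotation": [0, 0, -0.2]},
    {"dp": [0, -0.009, -0.004], "rotation": [0, 0, -0.3]},
    {"dp": [0, -0.01, -0.005], "rotation": [0, 0, -0.4]},
    {"dp": [0, -0.01, -0.006], "rotation": [0, 0, -0.4]},
    {"dp": [0, -0.01, -0.006], "rotation": [0, 0, -0.4]},
  ],
)

```text
clock: 12.33
position: [0.4952, 0.0449, 0.1345]
ee_rot: [-0.001, 0.306, 0.952, 0.001]
contact_force: [-2.1, 7.3, 3.5]
width: 0.0116
```

```bash
python3 tq.py 5
```

```text
12.5333 [0.4952 0.0449 0.1345] yaw -0.621 w 0.0116 M [ 1.39   0.341 -0.03 ] sd 0.017 F [-1.97  7.67  3.55] eff6 -0.022 0.01 q6 -1.004
```

Request:
send_rows(
  deltas=[
    {"dp": [0, 0.01, 0.002], "rotation": [0, 0, -0.05]},
    {"dp": [0, 0.015, 0.002], "rotation": [0, 0, -0.1]},
    {"dp": [0, 0.018, 0.001], "rotation": [0, 0, -0.2]},
    {"dp": [0, 0.018, 0], "rotation": [0, 0, -0.2]},
    {"dp": [0, 0.018, 0], "rotation": [0, 0, -0.2]},
  ],
)

```text
clock: 13.0
position: [0.4952, 0.0452, 0.1342]
ee_rot: [-0.0, 0.352, 0.936, -0.0]
contact_force: [-1.4, 1.6, 1.9]
width: 0.0115
```

```bash
python3 tq.py 5; python3 look.py e
```

```text
13.2 [0.4952 0.0452 0.1342] yaw -0.72 w 0.0115 M [ 0.287  0.333 -0.021] sd 0.02 F [-1.74  1.68  1.04] eff6 -0.008 0.013 q6 -0.899
13.25 shaker tcp [np.float64(-0.0658), np.float64(0.1056)] 0.13423781424541664 [-2.0936  1.5727  1.2698] [0.1815 0.3463 0.0477]
```

View pics/e_scene.png

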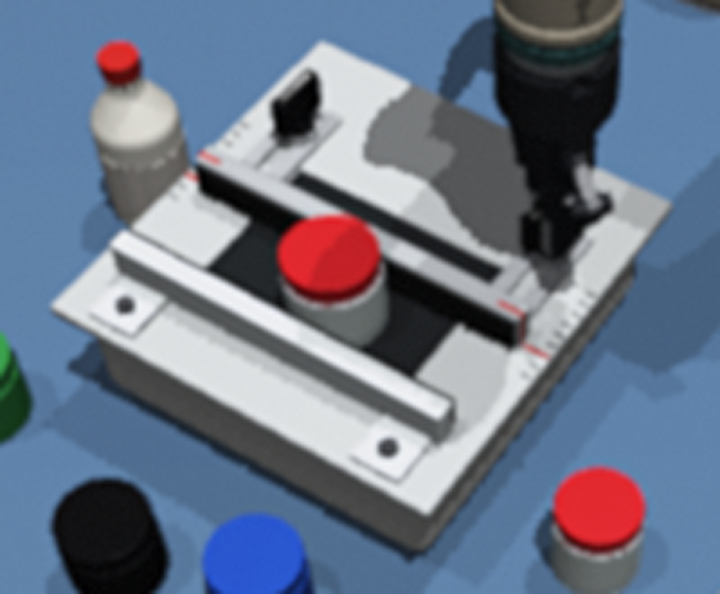

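Request:
send_rows(
  deltas=[
    {"dp": [-0.003, 0.003, -0.001], "rotation": [0, 0, -0.1]},
    {"dp": [-0.005, 0.005, -0.002], "rotation": [0, 0, -0.2]},
    {"dp": [-0.005, 0.005, -0.003], "rotation": [0, 0, -0.3]},
    {"dp": [-0.005, 0.005, -0.003], "rotation": [0, 0, -0.3]},
    {"dp": [-0.005, 0.005, -0.003], "rotation": [0, 0, -0.3]},
  ],
)

```text
clock: 13.77
position: [0.4952, 0.0454, 0.1338]
ee_rot: [0.001, 0.421, 0.907, -0.0]
contact_force: [0.2, -1.1, -1.9]
width: 0.0115
```

```bash
python3 tq.py 5
```

```text
13.9667 [0.4951 0.0455 0.1338] yaw -0.8698 w 0.0111 M [-0.425  0.028  0.026] sd 0.019 F [ 0.41 -2.19 -2.19] eff6 -0.003 0.015 q6 -0.748
```

Request:
send_rows(
  deltas=[
    {"dp": [0.001, -0.003, -0.003], "rotation": [0, 0, -0.1]},
    {"dp": [0.001, -0.003, -0.005], "rotation": [0, 0, -0.2]},
    {"dp": [0.001, -0.003, -0.006], "rotation": [0, 0, -0.3]},
    {"dp": [0.001, -0.003, -0.006], "rotation": [0, 0, -0.3]},
    {"dp": [0.001, -0.003, -0.006], "rotation": [0, 0, -0.3]},
  ],
)

```text
clock: 14.43
position: [0.4952, 0.0455, 0.1334]
ee_rot: [0.0, 0.488, 0.873, -0.0]
contact_force: [-0.3, -2.7, -1.3]
width: 0.0113
```

```bash
python3 tq.py 5
```

```text
14.6333 [0.4952 0.0455 0.1334] yaw -1.0199 w 0.0114 M [-0.596 -0.041 -0.016] sd 0.031 F [ 0.13 -3.24 -0.51] eff6 -0.005 0.013 q6 -0.599
```

Request:
send_rows(
  deltas=[
    {"dp": [0, -0.005, -0.002], "rotation": [0, 0, -0.1]},
    {"dp": [0, -0.006, -0.003], "rotation": [0, 0, -0.2]},
    {"dp": [0, -0.006, -0.004], "rotation": [0, 0, -0.3]},
    {"dp": [0, -0.006, -0.004], "rotation": [0, 0, -0.3]},
    {"dp": [0, -0.006, -0.004], "rotation": [0, 0, -0.3]},
  ],
)

```text
clock: 15.1
position: [0.4953, 0.0455, 0.1333]
ee_rot: [0.0, 0.552, 0.834, 0.001]
contact_force: [0.2, -0.6, 4.4]
width: 0.0113
```

```bash
python3 tq.py 5
```

```text
15.3 [0.4953 0.0455 0.1333] yaw -1.17 w 0.0114 M [-0.152  0.127  0.015] sd 0.018 F [ 0.17 -0.73  5.3 ] eff6 0.023 0.01 q6 -0.45
```

Request:
send_rows(
  deltas=[
    {"dp": [0, -0.001, 0.004], "rotation": [0, 0, -0.05]},
    {"dp": [0, -0.001, 0.004], "rotation": [0, 0, -0.1]},
    {"dp": [0, -0.001, 0.004], "rotation": [0, 0, -0.15]},
    {"dp": [0, -0.001, 0.004], "rotation": [0, 0, -0.2]},
    {"dp": [0, -0.001, 0.004], "rotation": [0, 0, -0.2]},
    {"dp": [0, -0.001, 0.004], "rotation": [0, 0, -0.2]},
  ],
)

```text
clock: 15.85
position: [0.4953, 0.0454, 0.1333]
ee_rot: [0.0, 0.593, 0.805, 0.001]
contact_force: [1.1, 0.8, 3.2]
width: 0.0112
```

```bash
python3 tq.py 6
```

```text
16.1 [0.4953 0.0454 0.1333] yaw -1.2709 w 0.0114 M [ 0.229 -0.219  0.159] sd 0.029 F [1.59 1.56 2.24] eff6 0.143 0.005 q6 -0.35
```

Request:
send_rows(
  deltas=[
    {"dp": [-0.001, 0.001, 0.003], "rotation": [0, 0, -0.06]},
    {"dp": [-0.001, 0.001, 0.003], "rotation": [0, 0, -0.12]},
    {"dp": [-0.001, 0.001, 0.003], "rotation": [0, 0, -0.18]},
    {"dp": [-0.001, 0.001, 0.003], "rotation": [0, 0, -0.22]},
    {"dp": [-0.001, 0.001, 0.003], "rotation": [0, 0, -0.22]},
    {"dp": [-0.001, 0.001, 0.003], "rotation": [0, 0, -0.22]},
  ],
)

```text
clock: 16.65
position: [0.4952, 0.0454, 0.1333]
ee_rot: [0.0, 0.637, 0.771, 0.001]
contact_force: [4.3, 2.8, -3.8]
width: 0.0115
```

```bash
python3 tq.py 6; python3 rm.py
```

```text
16.9 [0.4953 0.0454 0.1333] yaw -1.3804 w 0.0112 M [ 0.515 -0.712  0.277] sd 0.044 F [ 4.32  3.25 -3.7 ] eff6 0.29 0.002 q6 -0.24
16.95 [-65.7 105.8] 0.13328069906050266 [ 4.7  3.1 -4. ]
scene {'markL': [9.9, 140.4, 15], 'markR': [8.7, -144.2, 9], 'railL': [10.4, 121.6, 20], 'railR': [9.8, -121.8, 14], 'jar': [54.4, 15.3, 65.0, 64.7]}
top {'markR': [12.1, -140.6, 16], 'railR': [9.9, -123.8, 19], 'jar': [52.0, 13.1, 60.4, 62.4]}
```

Request:
send_rows(
  deltas=[
    {"dp": [0, 0, 0], "rotation": [0, 0, 0]},
    {"dp": [0, 0, 0], "rotation": [0, 0, 0]},
    {"dp": [0, 0, 0], "rotation": [0, 0, 0]},
    {"dp": [0, 0, 0], "rotation": [0, 0, 0]},
    {"dp": [0, 0, 0.2], "rotation": [0, 0, 0]},
    {"dp": [0, 0, 0.45], "rotation": [0, 0, 0]},
    {"dp": [0, 0, 0.65], "rotation": [0, 0, 0]},
    {"dp": [0, 0, 0.65], "rotation": [0, 0, 0]},
  ],
  fingers=0,
)

```text
clock: 17.72
position: [0.4974, 0.0448, 0.2164]
ee_rot: [0.004, 0.637, 0.771, 0.003]
contact_force: [0.9, 0.2, 0.7]
width: 0.0426
```

Request:
send_rows(
  deltas=[
    {"dp": [-0.03, -0.2, 0], "rotation": [0, 0, 0.24]},
    {"dp": [-0.05, -0.45, 0], "rotation": [0, 0, 0.48]},
    {"dp": [-0.07, -0.65, 0], "rotation": [0, 0, 0.72]},
    {"dp": [-0.09, -0.87, 0], "rotation": [0, 0, 0.96]},
    {"dp": [-0.09, -0.87, 0], "rotation": [0, 0, 1]},
  ],
)

```text
clock: 18.13
position: [0.4831, -0.0631, 0.2109]
ee_rot: [-0.0, 0.426, 0.905, -0.002]
contact_force: [-0.2, 0.0, 0.1]
width: 0.0423
```

Request:
send_rows(
  deltas=[
    {"dp": [-0.03, -0.2, 0], "rotation": [0, 0, 0.24]},
    {"dp": [-0.05, -0.45, 0], "rotation": [0, 0, 0.48]},
    {"dp": [-0.07, -0.65, 0], "rotation": [0, 0, 0.72]},
    {"dp": [-0.08, -0.87, 0], "rotation": [0, 0, 0.96]},
    {"dp": [-0.08, -0.87, 0], "rotation": [0, 0, 1]},
  ],
)

```text
clock: 18.55
position: [0.4742, -0.1674, 0.211]
ee_rot: [-0.0, 0.189, 0.982, -0.001]
contact_force: [0.0, -0.1, -0.2]
width: 0.0429
```

Request:
send_rows(
  deltas=[
    {"dp": [0, 0, 0], "rotation": [0, 0, 0.24]},
    {"dp": [0, 0, 0], "rotation": [0, 0, 0.48]},
    {"dp": [0, 0, 0], "rotation": [0, 0, 0.5]},
    {"dp": [0, 0, 0], "rotation": [0, 0, 0.5]},
  ],
)

```text
clock: 18.88
position: [0.474, -0.163, 0.2111]
ee_rot: [-0.001, 0.067, 0.998, 0.0]
contact_force: [-0.5, -0.3, -0.5]
width: 0.0426
```

```bash
python3 tq.py 3; python3 rm.py; python3 look.py f
```

```text
18.9833 [ 0.4742 -0.1631  0.2113] yaw -0.1331 w 0.0427 M [-0.001 -0.033  0.02 ] sd 0.022 F [ 0.11 -0.36 -0.49] eff6 -0.059 0.074 q6 -1.908
19.0333 [ -65.7 -103.9] 0.2114059108657219 [ 0.3 -0.3 -0.7]
scene {'markL': [9.9, 140.3, 15], 'markR': [8.8, -144.3, 9], 'railL': [10.5, 121.7, 21], 'railR': [9.7, -122.1, 14], 'jar': [54.4, 15.3, 65.0, 64.7]}
top {'markL': [10.2, 140.8, 12], 'markR': [12.1, -140.9, 18], 'railL': [10.3, 120.2, 17], 'railR': [10.1, -123.3, 21], 'jar': [51.8, 13.1, 60.8, 62.4]}
19.1333 shaker tcp [np.float64(-0.0656), np.float64(-0.104)] 0.21151959087509917 [-0.1105  0.2946 -0.044 ] [-0.0163 -0.0208 -0.0082]
```

View pics/f_scene.png

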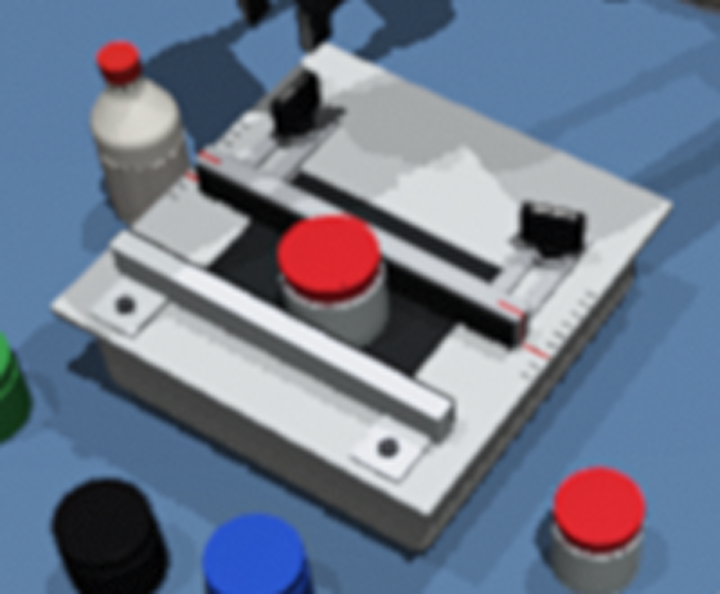

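Request:
send_rows(
  deltas=[
    {"dp": [0, -0.003, -0.2], "rotation": [0, 0, 0]},
    {"dp": [0, -0.003, -0.4], "rotation": [0, 0, 0]},
    {"dp": [0, -0.003, -0.55], "rotation": [0, 0, 0]},
    {"dp": [0, -0.003, -0.62], "rotation": [0, 0, 0]},
    {"dp": [0, -0.003, -0.62], "rotation": [0, 0, 0]},
    {"dp": [0, -0.003, -0.62], "rotation": [0, 0, 0]},
  ],
)

```text
clock: 19.73
position: [0.4746, -0.1642, 0.1374]
ee_rot: [0.0, 0.065, 0.998, 0.0]
contact_force: [-0.3, -0.3, 0.2]
width: 0.0425
```

Request:
send_rows(
  deltas=[
    {"dp": [0, 0, 0], "rotation": [0, 0, 0]},
    {"dp": [0, 0, 0], "rotation": [0, 0, 0]},
    {"dp": [0, 0, 0], "rotation": [0, 0, 0]},
    {"dp": [0, 0, 0], "rotation": [0, 0, 0]},
    {"dp": [0, 0, 0], "rotation": [0, 0, 0]},
    {"dp": [0, 0, 0], "rotation": [0, 0, 0]},
    {"dp": [0, 0, 0], "rotation": [0, 0, 0]},
    {"dp": [0, 0, 0], "rotation": [0, 0, 0]},
  ],
  fingers=1,
  grip_force=40,
)

```text
clock: 20.4
position: [0.4752, -0.1642, 0.1384]
ee_rot: [0.001, 0.065, 0.998, -0.0]
contact_force: [0.5, 1.9, 6.2]
width: 0.0113
```

```bash
python3 tq.py 5
```

```text
20.6 [ 0.4752 -0.1642  0.1384] yaw -0.131 w 0.0114 M [ 0.282 -0.042 -0.029] sd 0.016 F [0.13 1.81 6.26] eff6 -0.034 0.0 q6 -1.912
```

Request:
send_rows(
  deltas=[
    {"dp": [0, 0.002, 0.006], "rotation": [0, 0, -0.1]},
    {"dp": [0, 0.002, 0.006], "rotation": [0, 0, -0.2]},
    {"dp": [0, 0.002, 0.005], "rotation": [0, 0, -0.3]},
    {"dp": [0, 0.002, 0.004], "rotation": [0, 0, -0.3]},
    {"dp": [0, 0.002, 0.004], "rotation": [0, 0, -0.3]},
  ],
)

```text
clock: 21.07
position: [0.4751, -0.1642, 0.1381]
ee_rot: [0.001, 0.139, 0.99, -0.0]
contact_force: [3.0, 0.8, 1.5]
width: 0.0111
```

```bash
python3 tq.py 5
```

```text
21.2667 [ 0.4751 -0.1642  0.1381] yaw -0.2803 w 0.011 M [-0.008 -0.395 -0.016] sd 0.035 F [2.65 0.45 1.7 ] eff6 -0.011 0.016 q6 -1.762
```

Still free; continue.

Request:
send_rows(
  deltas=[
    {"dp": [0.003, 0, -0.001], "rotation": [0, 0, -0.1]},
    {"dp": [0.003, 0, -0.002], "rotation": [0, 0, -0.2]},
    {"dp": [0.003, 0, -0.003], "rotation": [0, 0, -0.3]},
    {"dp": [0.003, 0, -0.003], "rotation": [0, 0, -0.3]},
    {"dp": [0.003, 0, -0.003], "rotation": [0, 0, -0.3]},
  ],
)

```text
clock: 21.73
position: [0.4751, -0.1642, 0.1376]
ee_rot: [0.001, 0.213, 0.977, -0.0]
contact_force: [3.3, -1.0, 2.4]
width: 0.0111
```

```bash
python3 tq.py 5
```

```text
21.9333 [ 0.4751 -0.1642  0.1376] yaw -0.43 w 0.0109 M [-0.235 -0.439 -0.029] sd 0.034 F [ 2.46 -1.06  2.88] eff6 -0.015 0.015 q6 -1.612
```

Request:
send_rows(
  deltas=[
    {"dp": [0.003, 0, 0], "rotation": [0, 0, -0.1]},
    {"dp": [0.003, 0, -0.001], "rotation": [0, 0, -0.2]},
    {"dp": [0.003, 0, -0.002], "rotation": [0, 0, -0.3]},
    {"dp": [0.003, 0, -0.002], "rotation": [0, 0, -0.3]},
    {"dp": [0.003, 0, -0.002], "rotation": [0, 0, -0.3]},
  ],
)

```text
clock: 22.4
position: [0.4751, -0.1642, 0.1374]
ee_rot: [0.0, 0.286, 0.958, -0.0]
contact_force: [1.5, -2.4, 5.5]
width: 0.011
```

```bash
python3 tq.py 5
```

```text
22.6 [ 0.4751 -0.1642  0.1374] yaw -0.5793 w 0.011 M [-0.427 -0.258 -0.068] sd 0.035 F [ 1.73 -1.99  5.24] eff6 -0.057 0.01 q6 -1.462
```

Request:
send_rows(
  deltas=[
    {"dp": [0.001, -0.002, 0.004], "rotation": [0, 0, -0.05]},
    {"dp": [0.001, -0.002, 0.005], "rotation": [0, 0, -0.1]},
    {"dp": [0.001, -0.002, 0.005], "rotation": [0, 0, -0.15]},
    {"dp": [0.001, -0.002, 0.005], "rotation": [0, 0, -0.2]},
    {"dp": [0.001, -0.002, 0.005], "rotation": [0, 0, -0.2]},
    {"dp": [0.001, -0.002, 0.005], "rotation": [0, 0, -0.2]},
  ],
)

```text
clock: 23.15
position: [0.4751, -0.1643, 0.1373]
ee_rot: [-0.0, 0.333, 0.943, -0.0]
contact_force: [2.3, -1.9, -0.1]
width: 0.0112
```

```bash
python3 tq.py 6
```

```text
23.4 [ 0.4751 -0.1643  0.1373] yaw -0.6803 w 0.0112 M [-0.578 -0.417  0.096] sd 0.052 F [ 2.38 -2.47 -0.56] eff6 0.1 0.006 q6 -1.361
```

Request:
send_rows(
  deltas=[
    {"dp": [0.001, -0.002, -0.001], "rotation": [0, 0, -0.06]},
    {"dp": [0.002, -0.003, -0.001], "rotation": [0, 0, -0.12]},
    {"dp": [0.002, -0.003, -0.001], "rotation": [0, 0, -0.18]},
    {"dp": [0.002, -0.003, -0.001], "rotation": [0, 0, -0.24]},
    {"dp": [0.002, -0.003, -0.001], "rotation": [0, 0, -0.24]},
    {"dp": [0.002, -0.003, -0.001], "rotation": [0, 0, -0.24]},
  ],
)

```text
clock: 23.95
position: [0.4751, -0.1643, 0.1373]
ee_rot: [-0.0, 0.389, 0.921, 0.0]
contact_force: [1.6, -3.2, -1.3]
width: 0.011
```

```bash
python3 tq.py 6
```

```text
24.2 [ 0.475  -0.1643  0.1373] yaw -0.8004 w 0.0107 M [-0.565 -0.253  0.146] sd 0.029 F [ 1.32 -2.98 -1.67] eff6 0.144 0.006 q6 -1.242
```

Request:
send_rows(
  deltas=[
    {"dp": [0, -0.002, 0], "rotation": [0, 0, -0.05]},
    {"dp": [0, -0.003, 0], "rotation": [0, 0, -0.1]},
    {"dp": [0, -0.003, 0], "rotation": [0, 0, -0.15]},
    {"dp": [0, -0.003, 0], "rotation": [0, 0, -0.2]},
    {"dp": [0, -0.003, 0], "rotation": [0, 0, -0.2]},
    {"dp": [0, -0.003, 0], "rotation": [0, 0, -0.2]},
  ],
)

```text
clock: 24.75
position: [0.475, -0.1644, 0.1373]
ee_rot: [-0.001, 0.435, 0.9, 0.0]
contact_force: [0.9, -1.1, -1.9]
width: 0.0112
```

```bash
python3 tq.py 6
```

```text
25.0 [ 0.475  -0.1644  0.1373] yaw -0.9008 w 0.0111 M [-0.23  -0.118  0.27 ] sd 0.013 F [ 1.02 -0.23 -3.03] eff6 0.275 0.008 q6 -1.142
```

Request:
send_rows(
  deltas=[
    {"dp": [0, 0, 0], "rotation": [0, 0, 0]},
    {"dp": [0, 0, 0], "rotation": [0, 0, 0]},
    {"dp": [0, 0, 0], "rotation": [0, 0, 0]},
    {"dp": [0, 0, 0], "rotation": [0, 0, 0]},
    {"dp": [0, 0, 0.2], "rotation": [0, 0, 0]},
    {"dp": [0, 0, 0.45], "rotation": [0, 0, 0]},
    {"dp": [0, 0, 0.7], "rotation": [0, 0, 0]},
    {"dp": [-0.3, 0, 0.8], "rotation": [0, 0, 0]},
    {"dp": [-0.6, 0, 0.8], "rotation": [0, 0, 0]},
    {"dp": [-0.9, 0, 0.8], "rotation": [0, 0, 0]},
    {"dp": [-0.9, 0, 0.8], "rotation": [0, 0, 0]},
  ],
  fingers=0,
)

```text
clock: 25.97
position: [0.361, -0.1628, 0.2334]
ee_rot: [-0.003, 0.436, 0.9, -0.0]
contact_force: [-0.4, 1.2, -0.4]
width: 0.0429
```

```bash
python3 tq.py 3; python3 rm.py; python3 wing.py;  python3 look.py g
```

```text
26.0667 [ 0.3667 -0.1646  0.2341] yaw -0.9024 w 0.0426 M [ 0.018 -0.026  0.004] sd 0.012 F [0.39 0.81 0.14] eff6 -0.132 0.114 q6 -1.264
26.1167 [-171.4 -116.4] 0.23411168951483421 [ 0.4 -0.3  0.1]
scene {'markL': [9.9, 140.4, 15], 'markR': [8.8, -144.3, 9], 'railL': [10.5, 121.7, 21], 'railR': [9.7, -121.7, 13], 'jar': [54.4, 15.3, 65.0, 64.7]}
top {'markL': [10.2, 140.7, 12], 'markR': [12.1, -140.9, 18], 'railL': [10.3, 120.3, 16], 'railR': [10.1, -123.3, 21], 'jar': [51.8, 13.1, 60.8, 62.4]}
0.105 t (108, array([ 0.4955,  0.0421, -1.461 , -0.0028]), array([0.4959, 0.0445]), np.float64(0.00101517033929832), np.float64(0.0001007087812244546))
0.105 s (170, array([ 0.4972,  0.0457, -1.359 , -0.0017]), array([0.4959, 0.0445]), np.float64(0.0008663691000599794), np.float64(0.00010194962399066396))
0.105 ts (278, array([ 0.4971,  0.0453,  1.7808, -0.0021]), array([0.4959, 0.0445]), np.float64(0.0010125060779257152), np.float64(0.00022720922439532415))
-0.105 t (118, array([ 0.4747, -0.165 , -0.8658, -0.0026]), array([ 0.4749, -0.1644]), np.float64(0.0007796136080153171), np.float64(0.00011132360141350117))
-0.105 s (159, array([ 0.4758, -0.1624, -0.8695, -0.0012]), array([ 0.4749, -0.1644]), np.float64(0.0009934872493400613), np.float64(0.00013472370548877716))
-0.105 ts (277, array([ 0.4764, -0.1635, -0.8854, -0.0018]), array([ 0.4749, -0.1644]), np.float64(0.001134418836586639), np.float64(0.0002802474583351727))
26.3167 shaker tcp [np.float64(-0.1707), np.float64(-0.1163)] 0.2334735699574447 [ 0.1581  0.427  -0.7083] [-0.0443  0.0155 -0.0312]
```

View pics/g_scene.png

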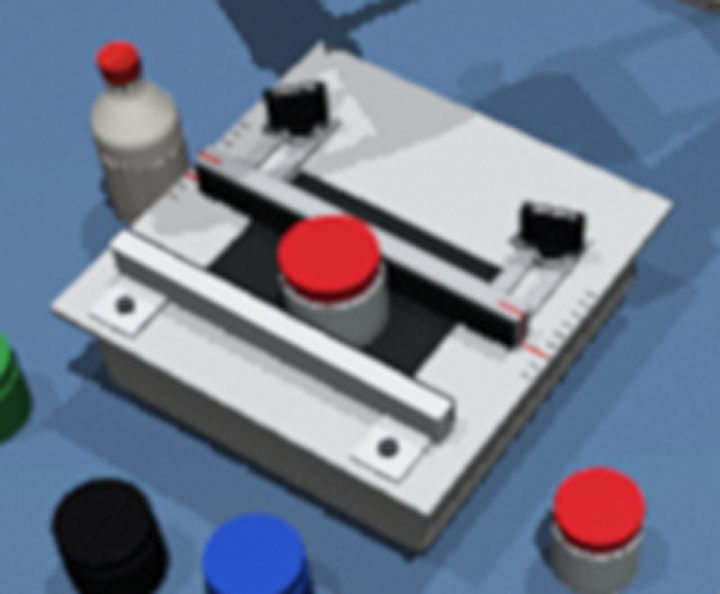

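```bash
python3 - <<'E'
from h import *
print(manip.sign_off())
E
```

```text
the job is handed in; nothing more can be done
None
```

The job is done and handed in at about 26 s of the 72 s allowed. The hand-in reports no verdict, so what follows rests on my own measurements.

- **Rail:** I pushed it square with the open fingers until it stopped on the jar at about 5.4 N, well under the 20 N limit. In the last pictures the rail ends read 10.3–10.5 mm on the left and 9.7–10.1 mm on the right, against a target of 10 mm. The rail did not shift measurably while I tightened the knobs.
- **Jar:** it is upright in the last picture. The two cameras put it at 54.4 mm and 51.8 mm, against a home range of 50–56 mm. They disagree because the cap outline is seen at an angle, but both values are within range.
- **Knobs:** I turned both clockwise until they bit. The left finished at 0.28–0.29 N m after about 1.16 rad, the right at about 0.27 N m after about 0.77 rad. Both are within the firmly hand-tight range and below over-tight. The right knob's torque climbed unevenly, gaining only 0.045 N m over one 0.12 rad turn and then the rest. The last pictures show both wings at the angles I left them.
- **Other things:** the gripper is open and clear of everything. The spare jar and wash bottle stand where they were in the last picture. The forceps were outside it, but I never moved near them below 0.2 m.

One check did not agree: the camera reading of the right-hand red line itself varied between 8.7 and 12.1 mm for a true 10 mm. For that end I relied on the rail readings and the force stop.

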